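# Carry a scoop of glass pebbles to the empty vase and tip them in

### The arm

A 6-joint arm with a two-finger parallel gripper is mounted at the origin on the work surface. World frame = base frame: x ahead of the robot, y to its left, z up, the work surface at z = 0. Lengths are in m, angles in degrees, forces in N, time in s.
With the tool pointing down it reaches from about 0.25 to 0.725 m from the base axis. Payload 9.7 kg.
Tool frame: the origin (TCP) lies at the very end of the fingers, on their centre line; the grasp point (between the pads) lies grasp_offset behind it (grasp_offset is the distance from the TCP to the grasp point, in m); z points along the fingers, y is the line along which they close (so a half turn about z gives the same grasp; the last joint's range is limited). The gripper opens to 85 mm and grips with 20 to 120 N. Pads are 22 mm wide; open, the fingers measure 114 mm over their backs; the gripper's body (76 mm by 85 mm) begins 54 mm behind the grasp point. The pads swing forward as they close: fully open they stand 13 mm farther back than shut.
Start: joints at [-69.442, 4.979, 10.078, 95.1, 0, 90], TCP at [0.193, -0.515, 0.231] pointing down, gripper open.
Joint ranges: [-179.16, 179.16], [-48.56, 103.87], [-65.8, 70.77], [-126.05, 130.52], [-82.76, 87.17], [-180, 180]. Speed limits (degrees/s): [127.2, 127.2, 147.25, 180, 180, 180].

### API

Orientations are given as [roll, pitch, yaw] about the fixed x, y, z axes, in that order (R = Rz(yaw) Ry(pitch) Rx(roll)).
In Python, from workcell import get_obs, camera, calibration, job_done, recognise, cut_out, mark_of, grasp_offset gives the robot as it stands.
- The arm moves only by the tool servo_tool, never from a script. Its argument "moves" is a list of rows, each a list of 3 entries, a list of its own where there are three numbers: the turn, a rotation vector about the tool's x, y, z in degrees, then the shift along the tool's x, y, z in m, then the opening in per cent of the stroke, from 0 (shut) to 100 (fully open). In form: [[[ax, ay, az], [x, y, z], claw], ...]. A call has 1 to 12 rows; each row shifts and turns the commanded pose from where the row before left it, along the tool's axes as they then stand; what a row does not reach is not made up. A row lasts 1/10 s, in which the tool goes at most 50 mm and 8.59 degrees, less where a joint would pass 70% of its speed; a pose out of reach is approached as far as the arm can. A call is refused whole if a number of a shift passes 0.05 or a number of a turn 8.59, either way. A call with a gripper value outside its range is refused whole. The fingers move at their own pace and stop on an object; "force" is the grip in N (left out, the last holds). Time passes only in rows, so rows that do not move let the fingers close. It gives the time, the measured TCP pose, the force, the opening and the grip force at its end, in the units of the state.
- get_obs(): the state, without advancing time (a new reading comes with each control period).
- camera(name): name is "side" or "top" or "wrist"; returns (picture, depth): 480x640x3 uint8, red, green, blue; 480x640 float32, m along the optical axis (not along the pixel's ray), 0 where there is no reading.
- calibration(name): a dict with "camera_matrix" (3x3 intrinsics, pixels), "R" (3x3) and "t" (3): a world point X has camera coordinates R X + t. Camera axes: x right, y down, z forward; pixel columns grow to the right and rows downward; lengths in m; the calibration is good to about 2 mm. A picture is of the moment at which its call begins: read the wrist's pose just before it. calibration takes no time and is no camera call; for the wrist camera it gives the pose at the moment of the call.
- job_done(): hands the job in; it is judged then, once.
Trained networks look in the newest picture that a camera, given by its name, has taken for a name from the list of things; names that differ only in an ending like _2 or _b are one class to them, and where a whole thing is asked for, a point or a joint stands for the part that bears it (a point fixed in the world has none). Each returns a list of dicts, best first, with "score" (0 to 1); they miss things now and then, are a little off and sometimes report something else, mostly with a low value. They report only what shows in the picture. A call takes as long as a camera call.
- recognise(name, camera): "xyz" ([x, y, z] in m, in the coordinates of the camera as it stood for that picture, good to about 4 mm: the middle of the surface that is visible of it).
- cut_out(name, camera): "mask" (480x640 bool, what is visible of it).
- mark_of(name, camera): "xyz" ([x, y, z] in m, in the coordinates of the camera as it stood for that picture, good to about 4 mm: a listed point, or the origin of a listed thing).
The state is a dict: "time": time; "q": joint angles; "qd": joint speeds; "joint_efforts": joint torques, N m; "ee_pos": TCP position; "tcp_rot": TCP orientation; "wrist_force": force on the tool from outside, world axes, zero at the start; "torque": the same for the moment, N m; "opening": finger opening in m; "grasp_force": force on a finger pad.
Only numpy, scipy, OpenCV 4.12 (cv2) and the standard library are available. Lean on these libraries where they do the work, as an engineer would, in place of code of your own. Each camera call takes 0.05 s, during which the arm holds its last target. There are 200 camera calls.

### The job

The flat aluminium scoop on the cork mat holds five glass pebbles meant for the empty blue vase. Pick the loaded scoop up by its wooden handle, carry it level to the vase without spilling, and tip all five pebbles in with the lip held close over the vase's mouth, without shoving or tipping the vase. Then lay the empty scoop gently back down flat on the cork mat and let go, leaving everything else on the crates where it stands.

Things in the scene. Friction and masses are not known exactly. Their poses are not given: they have to be found in the camera images.
- scoop_grip (a point): Where to take the scoop's straight wooden handle: on its centre line, 32 mm behind its front end. The handle is a level rounded bar 105 mm long, 22 mm wide, 28 mm high; grasp it across its width. Axes are the scoop's: x from handle to lip, y to its left, z up (vertical when the scoop is level). At the start this point is 40 mm above the table, 34 mm above the scoop's underside.
- scoop_lip (a point): Middle of the scoop's open front edge (the lip), on the pan's floor: 172 mm ahead of scoop_grip along the scoop's x and 31.5 mm below it. Same axes as scoop_grip.
- scoop_pan (a point): Middle of the pan's floor (upper face): 60 mm behind the lip, 112 mm ahead of scoop_grip, 31.5 mm below scoop_grip. Pan: flat floor 120 mm long, 75 mm wide between its side walls, 2.5 mm thick; side walls 26 mm high at the back falling to 9 mm at the lip; back wall 28 mm high, 50 mm ahead of scoop_grip. Same axes.
- pebble0_mid (a point): Amber, orange or red glass pebble, a flat-bottomed rounded disc 29 mm across and 12 mm high, about 15 g; this point is its centre. All five start lying loose in the scoop's pan, flat and in one layer. Polished: on the pan they begin to slide at a slope of about 18 to 26 degrees.
- pebble1_mid (a point): Amber, orange or red glass pebble, a flat-bottomed rounded disc 29 mm across and 12 mm high, about 15 g; this point is its centre. All five start lying loose in the scoop's pan, flat and in one layer. Polished: on the pan they begin to slide at a slope of about 18 to 26 degrees.
- pebble2_mid (a point): Amber, orange or red glass pebble, a flat-bottomed rounded disc 29 mm across and 12 mm high, about 15 g; this point is its centre. All five start lying loose in the scoop's pan, flat and in one layer. Polished: on the pan they begin to slide at a slope of about 18 to 26 degrees.
- pebble3_mid (a point): Amber, orange or red glass pebble, a flat-bottomed rounded disc 29 mm across and 12 mm high, about 15 g; this point is its centre. All five start lying loose in the scoop's pan, flat and in one layer. Polished: on the pan they begin to slide at a slope of about 18 to 26 degrees.
- pebble4_mid (a point): Amber, orange or red glass pebble, a flat-bottomed rounded disc 29 mm across and 12 mm high, about 15 g; this point is its centre. All five start lying loose in the scoop's pan, flat and in one layer. Polished: on the pan they begin to slide at a slope of about 18 to 26 degrees.
- vase_rim (a point): Centre of the mouth of the blue glass vase, level with its rim, 130 mm above the table. The vase is wide-mouthed and flared, stands empty and loose, about 0.75 kg. Mouth 148 mm across outside, 136 mm inside; lower half 100 mm across outside, 90 mm inside; inner floor 9 mm above the table. z up along its axis.
- vase: The same blue vase; origin at the centre of its underside, z up.
- mat: Rectangular cork table mat, 270 mm (its x) by 150 mm (its y), 6 mm thick, fixed; origin at the centre of its underside, on the table. The scoop starts lying lengthwise on it, lip towards the mat's +x (roughly away from the robot), scoop_pan about 60 mm to the +x side of the mat's centre. The mat lies on the right or the left of the bench, the vase on the other side.
- scoop: The flat aluminium scoop as a whole, 245 mm long, 80 mm wide, about 160 g (pebbles about 80 g more); origin at the pan's underside, 112 mm ahead of scoop_grip and 34 mm below it; same axes. It balances about 65 mm ahead of scoop_grip empty, about 80 mm loaded, so grip the handle firmly (40 N or so). It starts level on the mat.
- alarm_box: White plastic alarm box with grey snooze lever on top, 62 x 135 x 90 mm high; origin at the centre of its underside. Bystander.
- soap_dish: Closed soap dish, white base and green lid, 84 x 118 x 40 mm high; origin at the centre of its underside. Bystander.
- tin_mug: Tin mug, 82 mm across and 82 mm high, handle on its +y side; origin at the centre of its underside. Bystander.
- comb: Wooden comb lying flat, 43 x 180 x 9 mm; origin under its centre. Bystander.

How it is judged:
By the outcome, as a careful person would: the job done as asked, in the order asked, and still so for the second after the job is handed in, with the robot touching nothing.
It also fails if it takes over 58 s, if anything falls off the work surface, if the arm or the gripper's body presses on something with over 40 N, if the wrist force passes 120 N, or if a joint passes its speed limit or range.

## Working session

There is one attempt and no reset: what is moved stays moved. The work goes in short steps, Python scripts to look and compute and a tool call to move; the robot and the scene stay as the last step left them, time stands still between calls to the robot, and variables do not carry over. Pictures are saved under pics/ and viewed, at most 10 in all, crops included, and the job is handed in when it is done.

Besides the shell and the picture viewer there is one more tool, called after "Call:" by a JSON object that holds its "name" and its "arguments", one argument or row to a line. servo_tool: Moves the arm, as the interface text tells. Its arguments: {"type":"object","properties":{"moves":{"type":"array"},"force":{"type":"number"}},"required":["moves"]}

```bash
mkdir -p pics; cat > h.py <<'E'
import numpy as np, cv2
from workcell import *
def w(name,cam,fn=mark_of):
    c=calibration(cam);R=np.array(c["R"]);t=np.array(c["t"])
    return [(np.round(R.T@(np.array(d["xyz"])-t),4).tolist(),round(d["score"],2)) for d in fn(name,cam)[:2]]
def pic(cam,f):
    p,d=camera(cam); cv2.imwrite("pics/"+f,p[:,:,::-1]); return p,d
E
python3 - <<'E'
from h import *
o=get_obs();print({k:np.round(o[k],3).tolist() for k in o},grasp_offset)
for c in("top","side"):
    pic(c,c+"0.png")
    for n in["scoop_grip","scoop_lip","scoop_pan","vase_rim","vase","mat","scoop","alarm_box","soap_dish","tin_mug","comb"]: print(c,n,w(n,c))
E
```

```text
{'time': 0.0, 'q': [-69.442, 5.011, 10.034, 95.099, 0.001, 90.0], 'qd': [0.061, -0.003, 0.027, 0.091, -0.015, -0.023], 'joint_efforts': [-0.0, -52.039, 46.48, 0.016, -0.0, -0.0], 'ee_pos': [0.193, -0.515, 0.231], 'tcp_rot': [-179.924, -0.001, 20.558], 'wrist_force': [0.381, 0.467, 0.218], 'torque': [-0.036, -0.005, 0.039], 'grasp_force': 0.0, 'opening': 0.085} 0.0187
top scoop_grip [([0.4794, -0.289, 0.0393], 0.68), ([0.5922, -0.3005, 0.0088], 0.52)]
top scoop_lip [([0.6509, -0.3088, 0.0093], 0.78), ([0.5941, -0.282, 0.0136], 0.44)]
top scoop_pan [([0.5937, -0.2987, 0.0083], 0.59)]
top vase_rim [([0.4972, 0.2825, 0.1279], 0.75)]
top vase [([0.5031, 0.2835, -0.0032], 0.87), ([0.5268, -0.2816, -0.0036], 0.19)]
top mat [([0.5255, -0.2815, -0.0017], 0.84), ([0.5513, 0.0075, -0.0025], 0.21)]
top scoop [([0.5964, -0.3032, 0.0044], 0.9), ([0.4809, -0.2911, 0.0435], 0.32)]
top alarm_box []
top soap_dish [([0.7291, 0.2362, 0.0023], 0.59), ([0.5001, 0.2793, 0.1289], 0.28)]
top tin_mug [([0.7417, 0.0742, 0.0026], 0.74)]
top comb [([0.5515, 0.0087, 0.0008], 0.63)]
side scoop_grip [([0.4846, -0.2884, 0.0379], 0.73), ([0.4997, 0.2826, -0.0014], 0.15)]
side scoop_lip [([0.6511, -0.3076, 0.0048], 0.86)]
side scoop_pan [([0.5916, -0.2998, 0.0066], 0.69)]
side vase_rim [([0.5043, 0.2845, 0.1321], 0.62)]
side vase [([0.5037, 0.2852, -0.0003], 0.62)]
side mat [([0.5284, -0.2827, -0.0045], 0.9)]
side scoop [([0.5947, -0.3033, 0.002], 0.88)]
side alarm_box [([0.7569, -0.0547, 0.0011], 0.69), ([0.4986, 0.2831, -0.0013], 0.4)]
side soap_dish [([0.7356, 0.2249, 0.0015], 0.72)]
side tin_mug [([0.7412, 0.0716, 0.0016], 0.81)]
side comb [([0.5566, 0.0108, -0.0015], 0.88)]
```

View pics/top0.png

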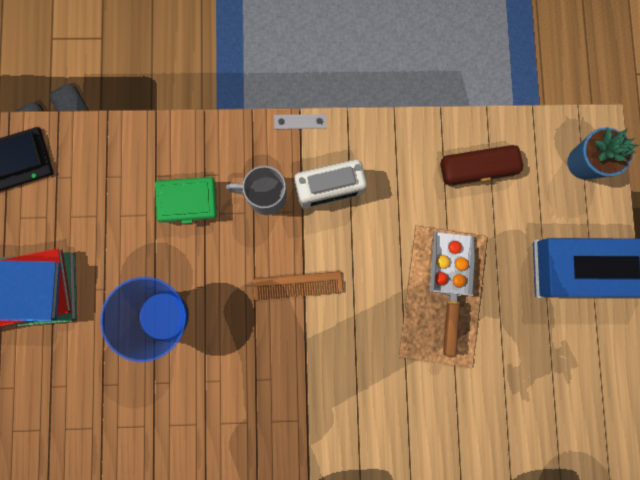

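View pics/side0.png

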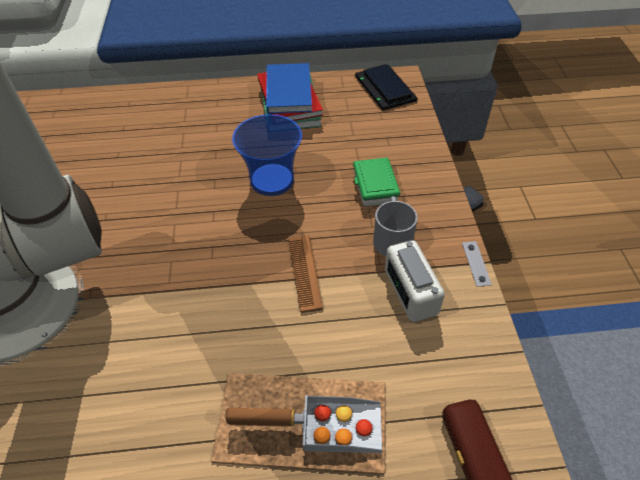

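The top view shows the scoop at px (453,265) with its handle at (452,330) and five pebbles in the pan, and the vase at (145,318). The side view agrees. Both cameras put the grip near (0.482, -0.289) with yaw about -6.5°, and the vase near (0.501, 0.284).

```bash
cat >> h.py <<'E'
from scipy.spatial.transform import Rotation as Ro
def pose():
    o=get_obs(); return np.array(o["ee_pos"]),Ro.from_euler("xyz",o["tcp_rot"],degrees=True)
def rows(p1,rpy,n,start=None):
    "constant row (tool axes) which repeated n times goes to TCP p1, orientation rpy"
    p0,R0=start or pose(); R1=Ro.from_euler("xyz",rpy,degrees=True)
    wv=(R0.inv()*R1).as_rotvec()/n
    S=sum(Ro.from_rotvec(wv*k).as_matrix() for k in range(n))
    v=np.linalg.solve(S,R0.inv().apply(np.array(p1)-p0))
    print(n,"x",np.round(np.degrees(wv),2).tolist(),np.round(v,4).tolist())
    return np.array(p1),R1
E
python3 -c "
from h import *
rows([.482,-.289,.14],[180,0,-6.5],12)"
```

```text
12 x [0.0, 0.0, 2.25] [0.0267, -0.0154, 0.0076]
```

Call:
{"name": "servo_tool", "arguments": {
  "moves": [
    [[0,0,2.25],[0.0267,-0.0154,0.0076],100],
    [[0,0,2.25],[0.0267,-0.0154,0.0076],100],
    [[0,0,2.25],[0.0267,-0.0154,0.0076],100],
    [[0,0,2.25],[0.0267,-0.0154,0.0076],100],
    [[0,0,2.25],[0.0267,-0.0154,0.0076],100],
    [[0,0,2.25],[0.0267,-0.0154,0.0076],100],
    [[0,0,2.25],[0.0267,-0.0154,0.0076],100],
    [[0,0,2.25],[0.0267,-0.0154,0.0076],100],
    [[0,0,2.25],[0.0267,-0.0154,0.0076],100],
    [[0,0,2.25],[0.0267,-0.0154,0.0076],100],
    [[0,0,2.25],[0.0267,-0.0154,0.0076],100],
    [[0,0,2.25],[0.0267,-0.0154,0.0076],100]
  ]
}}

```text
time: 2.4
ee_pos: [0.4824, -0.2877, 0.1399]
tcp_rot: [180.0, -0.0, -6.5]
wrist_force: [-0.2, 0.1, -0.3]
opening: 0.0856
grasp_force: 0.0
```

```bash
python3 -c "
from h import *
o=get_obs();print(o['time'],np.round(o['q'],1),np.round(o['ee_pos'],4),np.round(o['tcp_rot'],2))
pic('wrist','w1.png')
for n in ['scoop_grip','scoop_lip','scoop_pan','scoop']: print(n,w(n,'wrist'))
"
```

```text
2.4 [-30.8   5.7   0.7  85.   -0.  155.7] [ 0.4824 -0.2877  0.1399] [ 1.7999e+02 -1.0000e-02 -6.5200e+00]
scoop_grip [([0.4852, -0.2883, 0.0395], 0.68)]
scoop_lip []
scoop_pan [([0.5898, -0.2988, 0.0113], 0.85)]
scoop [([0.5948, -0.3022, 0.0018], 0.89)]
```

View pics/w1.png

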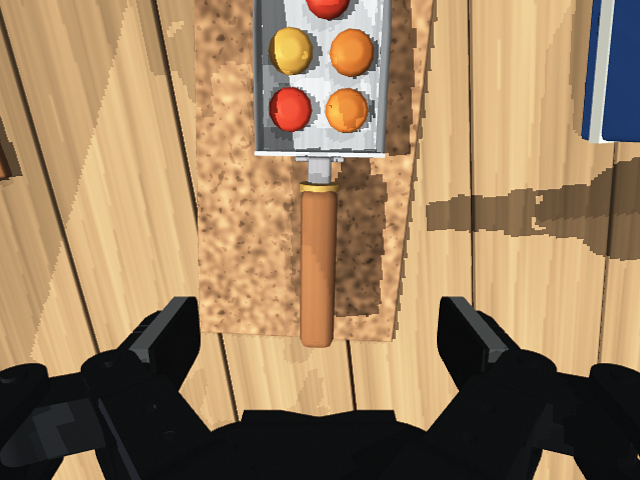

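The wrist view shows the handle centred between the fingers, from px (319,190) to (317,345), with all five pebbles in the pan. I'll fit the handle axis from depth.

```bash
python3 -c "
from h import *
c=calibration('wrist');K=np.array(c['camera_matrix']);R=np.array(c['R']);t=np.array(c['t'])
p,d=camera('wrist')
v,u=np.mgrid[150:360,260:380]; z=d[150:360,260:380]
X=np.stack([(u-K[0,2])/K[0,0]*z,(v-K[1,2])/K[1,1]*z,z],-1).reshape(-1,3)
X=(X-t)@R
m=(X[:,2]>.036)&(X[:,2]<.07)&(np.abs(X[:,1]+.29)<.03)
H=X[m]
e=Ro.from_euler('z',-6.5,degrees=True).inv().apply(H)
print(len(H),'top',np.percentile(H[:,2],[50,95]),'along',np.percentile(e[:,0],[1,99]))
for a in np.arange(.38,.55,.01):
    s=e[np.abs(e[:,0]-a-.13)<.005] if 0 else e[np.abs(e[:,0]-a)<.005]
    if len(s)>20: print(round(a+0,3),np.round([s[:,1].min(),s[:,1].max(),(s[:,1].min()+s[:,1].max())/2,s[:,2].max()],4))
"
```

```text
6479 top [0.0530562  0.05466978] along [0.44335264 0.56119572]
0.44 [-0.2399 -0.2196 -0.2297  0.0544]
0.45 [-0.2405 -0.2188 -0.2297  0.0554]
0.46 [-0.241  -0.2197 -0.2304  0.0558]
0.47 [-0.2409 -0.2198 -0.2304  0.0559]
0.48 [-0.2415 -0.2199 -0.2307  0.0555]
0.49 [-0.2414 -0.22   -0.2307  0.0556]
0.5 [-0.2418 -0.2201 -0.231   0.0555]
0.51 [-0.2418 -0.2202 -0.231   0.0559]
0.52 [-0.2422 -0.2203 -0.2313  0.0554]
0.53 [-0.2421 -0.2204 -0.2313  0.0561]
0.54 [-0.2433 -0.2198 -0.2315  0.0556]
0.55 [-0.2434 -0.2196 -0.2315  0.0529]
```

```bash
python3 -c "
from h import *
s=rows([.4855,-.2878,.06],[180,0,-7.5],4)
rows([.4855,-.2878,.0215],[180,0,-7.5],5,s)"
```

```text
4 x [0.0, -0.0, 0.26] [0.0011, -0.0004, 0.0201]
5 x [0.0, 0.0, 0.0] [0.0, -0.0, 0.0077]
```

Call:
{"name": "servo_tool", "arguments": {
  "moves": [
    [[0,0,0.25],[0.001,-0.0004,0.02],100],
    [[0,0,0.25],[0.001,-0.0004,0.02],100],
    [[0,0,0.25],[0.001,-0.0004,0.02],100],
    [[0,0,0.25],[0.001,-0.0004,0.02],100],
    [[0,0,0],[0,0,0.008],100],
    [[0,0,0],[0,0,0.008],100],
    [[0,0,0],[0,0,0.008],100],
    [[0,0,0],[0,0,0.008],100],
    [[0,0,0],[0,0,0.0065],100],
    [[0,0,0],[0,0,0],100],
    [[0,0,0],[0,0,0],60],
    [[0,0,0],[0,0,0],40]
  ],
  "force": 50
}}

```text
time: 3.9
ee_pos: [0.4857, -0.2875, 0.022]
tcp_rot: [180.0, -0.0, -7.4]
wrist_force: [0.3, 0.4, 0.1]
opening: 0.0591
grasp_force: 0.0
```

Call:
{"name": "servo_tool", "arguments": {
  "moves": [
    [[0,0,0],[0,0,0],30],
    [[0,0,0],[0,0,0],20],
    [[0,0,0],[0,0,0],10],
    [[0,0,0],[0,0,0],0],
    [[0,0,0],[0,0,0],0],
    [[0,0,0],[0,0,0],0],
    [[0,0,0],[0,0,0],0]
  ],
  "force": 50
}}

```text
time: 4.6
ee_pos: [0.4856, -0.2876, 0.0219]
tcp_rot: [180.0, -0.0, -7.4]
wrist_force: [-1.2, -0.3, 4.5]
opening: 0.0208
grasp_force: 52.9
```

Call:
{"name": "servo_tool", "arguments": {
  "moves": [
    [[0,0,0],[0,0,-0.001],0],
    [[0,0,0],[0,0,-0.002],0],
    [[0,0,0],[0,0,-0.003],0],
    [[0,0,0],[0,0,-0.005],0],
    [[0,0,0],[0,0,-0.007],0],
    [[0,0,0],[0,0,-0.008],0],
    [[0,0,0],[0,0,-0.008],0],
    [[0,0,0],[0,0,-0.006],0],
    [[0,0,0],[0,0,-0.004],0],
    [[0,0,0],[0,0,-0.002],0],
    [[0,0,0],[0,0,0],0],
    [[0,0,0],[0,0,0],0]
  ],
  "force": 60
}}

```text
time: 5.8
ee_pos: [0.4853, -0.2873, 0.0673]
tcp_rot: [-180.0, 0.0, -7.4]
wrist_force: [-0.1, 0.2, -3.3]
opening: 0.0213
grasp_force: 58.7
```

```bash
cat >> h.py <<'E'
def level():
    "pan-floor/handle-based pitch of the scoop seen by the wrist camera, in tool axes"
    c=calibration('wrist');K=np.array(c['camera_matrix']);R=np.array(c['R']);t=np.array(c['t'])
    P,Rt=pose(); p,d=camera('wrist')
    v,u=np.mgrid[0:480,0:640]
    X=np.stack([(u-K[0,2])/K[0,0]*d,(v-K[1,2])/K[1,1]*d,d],-1).reshape(-1,3)
    T=Rt.inv().apply((X-t)@R-P)   # tool axes
    m=(d.ravel()>0)&(abs(T[:,1])<.006)&(T[:,0]>-.01)&(T[:,0]<.028)&(abs(T[:,2]+.033)<.02)
    a=np.polyfit(T[m,0],T[m,2],1)
    f=(d.ravel()>0)&(abs(T[:,1])<.035)&(T[:,0]>.055)&(T[:,0]<.12)&(abs(T[:,2]-.0128)<.012)
    lo=np.array([[x,np.percentile(T[f&(abs(T[:,0]-x)<.004),2],95)] for x in np.arange(.06,.12,.008) if (f&(abs(T[:,0]-x)<.004)).sum()>20])
    b=np.polyfit(lo[:,0],lo[:,1],1) if len(lo)>2 else None
    print('handle pitch(+ = lip down)',np.degrees(np.arctan(a[0])),m.sum(),'floor',b is not None and (np.degrees(np.arctan(b[0])),b),)
E
python3 -c "
from h import *
level(); o=get_obs(); print(np.round(o['wrist_force'],2),np.round(o['torque'],3))
p,d=pic('wrist','w2.png'); 
for n in ['scoop_grip','scoop_pan']: print(w(n,'wrist'))
print(o['ee_pos'])"
```

```text
handle pitch(+ = lip down) 1.2852530920170189 4489 floor (np.float64(0.1615670289888111), array([0.00281988, 0.01430281]))
[-0.71 -1.4  -1.96] [ 0.011  0.156 -0.051]
[([0.4813, -0.2866, 0.0871], 0.98)]
[([0.5905, -0.3018, 0.0555], 0.59), ([0.5658, -0.2808, 0.0634], 0.57)]
[ 0.48529067 -0.28735461  0.06722627]
```

View pics/w2.png

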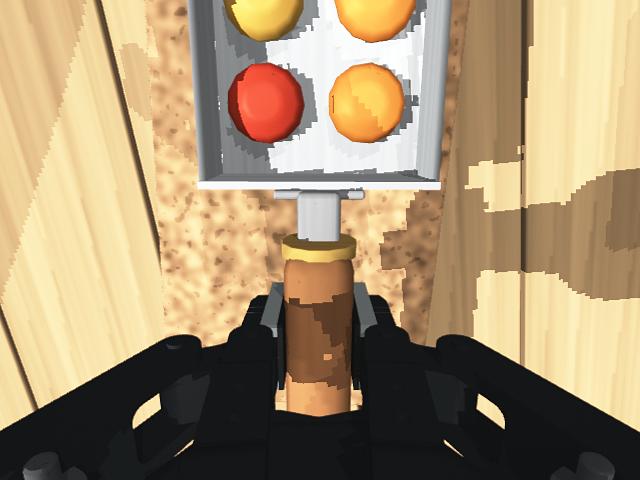

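The scoop is held and level within about 1°. The rear four pebbles are in view, e.g. at px (265,105) and (366,105).

Call:
{"name": "servo_tool", "arguments": {
  "moves": [
    [[0,0,0],[0,0,-0.004],0],
    [[0,0,0],[0,0,-0.01],0],
    [[0,0,0],[0,0,-0.016],0],
    [[0,0,0],[0,0,-0.02],0],
    [[0,0,0],[0,0,-0.02],0],
    [[0,0,0],[0,0,-0.02],0],
    [[0,0,0],[0,0,-0.02],0],
    [[0,0,0],[0,0,-0.02],0],
    [[0,0,0],[0,0,-0.016],0],
    [[0,0,0],[0,0,-0.01],0],
    [[0,0,0],[0,0,-0.005],0],
    [[0,0,0],[0,0,-0.002],0]
  ]
}}

```text
time: 7.2
ee_pos: [0.4855, -0.2875, 0.2309]
tcp_rot: [180.0, -0.0, -7.4]
wrist_force: [-0.9, -0.2, -2.9]
opening: 0.021
grasp_force: 58.7
```

```bash
python3 -c "
from h import *
rows([.503,.03,.25],[180,0,90],40)"
```

```text
40 x [0.0, -0.0, -2.44] [0.0062, -0.0066, -0.0005]
```

Call:
{"name": "servo_tool", "arguments": {
  "moves": [
    [[0,0,-0.61],[0.0016,-0.0016,-0.0001],0],
    [[0,0,-1.22],[0.0031,-0.0033,-0.0003],0],
    [[0,0,-1.83],[0.0046,-0.005,-0.0004],0],
    [[0,0,-2.44],[0.0062,-0.0066,-0.0005],0],
    [[0,0,-2.44],[0.0062,-0.0066,-0.0005],0],
    [[0,0,-2.44],[0.0062,-0.0066,-0.0005],0],
    [[0,0,-2.44],[0.0062,-0.0066,-0.0005],0],
    [[0,0,-2.44],[0.0062,-0.0066,-0.0005],0],
    [[0,0,-2.44],[0.0062,-0.0066,-0.0005],0],
    [[0,0,-2.44],[0.0062,-0.0066,-0.0005],0],
    [[0,0,-2.44],[0.0062,-0.0066,-0.0005],0],
    [[0,0,-2.44],[0.0062,-0.0066,-0.0005],0]
  ]
}}

```text
time: 8.4
ee_pos: [0.5452, -0.2135, 0.236]
tcp_rot: [180.0, -0.0, 18.4]
wrist_force: [-0.1, 0.4, -3.3]
opening: 0.0213
grasp_force: 58.7
```

Call:
{"name": "servo_tool", "arguments": {
  "moves": [
    [[0,0,-2.44],[0.0062,-0.0066,-0.0005],0],
    [[0,0,-2.44],[0.0062,-0.0066,-0.0005],0],
    [[0,0,-2.44],[0.0062,-0.0066,-0.0005],0],
    [[0,0,-2.44],[0.0062,-0.0066,-0.0005],0],
    [[0,0,-2.44],[0.0062,-0.0066,-0.0005],0],
    [[0,0,-2.44],[0.0062,-0.0066,-0.0005],0],
    [[0,0,-2.44],[0.0062,-0.0066,-0.0005],0],
    [[0,0,-2.44],[0.0062,-0.0066,-0.0005],0],
    [[0,0,-2.44],[0.0062,-0.0066,-0.0005],0],
    [[0,0,-2.44],[0.0062,-0.0066,-0.0005],0],
    [[0,0,-2.44],[0.0062,-0.0066,-0.0005],0],
    [[0,0,-2.44],[0.0062,-0.0066,-0.0005],0]
  ]
}}

```text
time: 9.6
ee_pos: [0.5664, -0.1081, 0.2419]
tcp_rot: [-180.0, 0.0, 47.7]
wrist_force: [0.3, 0.3, -1.1]
opening: 0.0213
grasp_force: 58.8
```

Call:
{"name": "servo_tool", "arguments": {
  "moves": [
    [[0,0,-2.44],[0.0062,-0.0066,-0.0005],0],
    [[0,0,-2.44],[0.0062,-0.0066,-0.0005],0],
    [[0,0,-2.44],[0.0062,-0.0066,-0.0005],0],
    [[0,0,-2.44],[0.0062,-0.0066,-0.0005],0],
    [[0,0,-2.44],[0.0062,-0.0066,-0.0005],0],
    [[0,0,-2.44],[0.0062,-0.0066,-0.0005],0],
    [[0,0,-2.44],[0.0062,-0.0066,-0.0005],0],
    [[0,0,-2.44],[0.0062,-0.0066,-0.0005],0],
    [[0,0,-2.44],[0.0062,-0.0066,-0.0005],0],
    [[0,0,-2.44],[0.0062,-0.0066,-0.0005],0],
    [[0,0,-2.44],[0.0062,-0.0066,-0.0005],0],
    [[0,0,-2.44],[0.0062,-0.0066,-0.0005],0]
  ]
}}

```text
time: 10.8
ee_pos: [0.5334, -0.0058, 0.2479]
tcp_rot: [180.0, -0.0, 76.9]
wrist_force: [-0.8, -0.6, -2.5]
opening: 0.0214
grasp_force: 58.8
```

Call:
{"name": "servo_tool", "arguments": {
  "moves": [
    [[0,0,-2.44],[0.0062,-0.0066,-0.0005],0],
    [[0,0,-2.44],[0.0062,-0.0066,-0.0005],0],
    [[0,0,-2.44],[0.0062,-0.0066,-0.0005],0],
    [[0,0,-2.44],[0.0062,-0.0066,-0.0005],0],
    [[0,0,-1.83],[0.0046,-0.005,-0.0004],0],
    [[0,0,-1.22],[0.0031,-0.0033,-0.0003],0],
    [[0,0,-0.61],[0.0016,-0.0016,-0.0001],0],
    [[0,0,0],[0,0,0],0],
    [[0,0,0],[0,0,0],0]
  ]
}}

```text
time: 11.7
ee_pos: [0.5026, 0.032, 0.2507]
tcp_rot: [180.0, 0.0, 90.1]
wrist_force: [-0.3, 0.1, -2.5]
opening: 0.0209
grasp_force: 58.8
```

```bash
python3 -c "
from h import *
o=get_obs();print(o['time'],np.round(o['q'],1),np.round(o['ee_pos'],4),np.round(o['tcp_rot'],2))
level()
for c in ['top','side']:
  pic(c,c+'3.png')
  for n in ['scoop_lip','scoop_pan','vase_rim','vase']: print(c,n,w(n,c))
"
```

```text
11.7 [ 3.6 -0.9  6.2 97.1 -0.  93.5] [0.5026 0.032  0.2507] [179.99   0.    90.13]
handle pitch(+ = lip down) 1.1889947732904151 4499 floor (np.float64(0.12081095278942898), array([0.00210855, 0.01434139]))
top scoop_lip []
top scoop_pan []
top vase_rim [([0.5004, 0.2808, 0.1264], 0.83)]
top vase [([0.4983, 0.2857, -0.0025], 0.87)]
side scoop_lip []
side scoop_pan [([0.4995, 0.1438, 0.234], 0.71)]
side vase_rim []
side vase [([0.5013, 0.282, 0.0021], 0.65)]
```

View pics/top3.png

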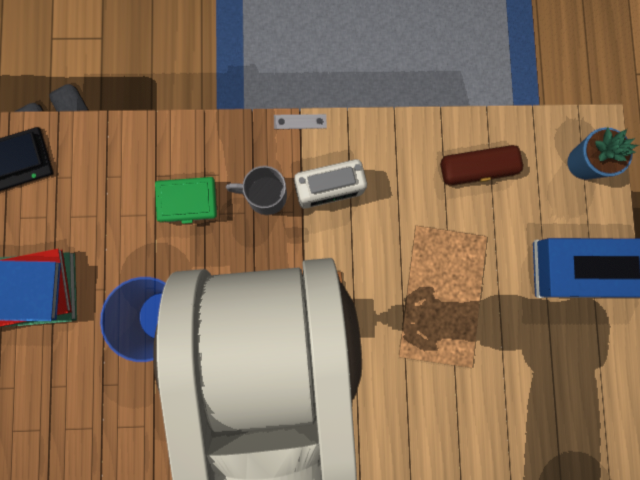

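The vase hasn't moved (rim at px (145,318)) and there are no stray pebbles on the table or mat. Next I move the lip forward and down over the mouth.

Call:
{"name": "servo_tool", "arguments": {
  "moves": [
    [[0,0,0],[0.002,0,0.003],0],
    [[0,0,0],[0.004,0,0.006],0],
    [[0,0,0],[0.006,0,0.009],0],
    [[0,0,0],[0.008,-0.001,0.012],0],
    [[0,0,0],[0.009,0,0.014],0],
    [[0,0,0],[0.009,0,0.014],0],
    [[0,0,0],[0.008,0,0.013],0],
    [[0,0,0],[0.006,0,0.009],0],
    [[0,0,0],[0.003,0,0.005],0],
    [[0,0,0],[0.001,0,0.002],0],
    [[0,0,0],[0,0,0],0],
    [[0,0,0],[0,0,0],0]
  ]
}}

```text
time: 13.45
ee_pos: [0.5016, 0.088, 0.1642]
tcp_rot: [180.0, -0.0, 90.1]
wrist_force: [0.4, 0.2, -2.0]
opening: 0.0215
grasp_force: 58.8
```

```bash
cat >> h.py <<'E'
def lip():
    P,R=pose(); return np.round(P+R.apply([.172,0,.0135]),4)
E
python3 -c "
from h import *
print(lip(),get_obs()['q'])
for c in ['side','wrist']:
  p,d=camera(c)
  for n in ['scoop_lip','scoop_pan','vase_rim','vase']: print(c,n,w(n,c))
  cv2.imwrite('pics/%s4.png'%c,p[:,:,::-1])
a,b=cv2.imread('pics/side4.png'),cv2.imread('pics/wrist4.png')
cv2.imwrite('pics/c4.png',np.hstack([a[60:300,100:500],cv2.resize(b,(400,300))[:240]]))
"
```

```text
[0.5011 0.26   0.1507] [ 9.94920095e+00 -1.50171919e+00 -3.98722619e+00  8.74685080e+01
 -5.19297469e-03  9.98065069e+01]
side scoop_lip []
side scoop_pan [([0.4989, 0.199, 0.1488], 0.85), ([0.5013, 0.2813, -0.0001], 0.39)]
side vase_rim []
side vase [([0.4985, 0.2797, 0.0011], 0.89)]
wrist scoop_lip []
wrist scoop_pan [([0.4961, 0.1992, 0.1541], 0.71)]
wrist vase_rim []
wrist vase []
```

View pics/c4.png

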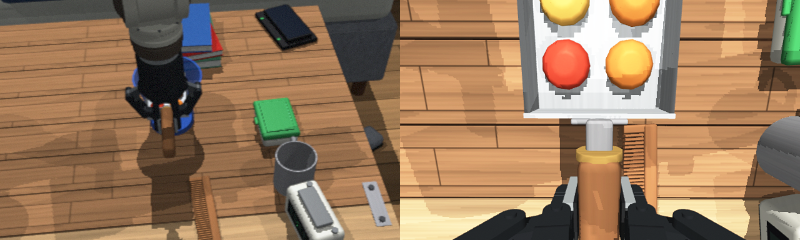

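The side crop shows the scoop over the vase at crop px (165,90). The wrist crop shows the pebbles still in the pan. Now I tip the scoop, pivoting about the lip.

Call:
{"name": "servo_tool", "arguments": {
  "moves": [
    [[0,-2,0],[0.0006,0,-0.006],0],
    [[0,-4,0],[0.0014,0,-0.012],0],
    [[0,-4,0],[0.0014,0,-0.012],0],
    [[0,-4,0],[0.0014,0,-0.012],0],
    [[0,0,0],[0,0,0],0]
  ]
}}

```text
time: 14.45
ee_pos: [0.5017, 0.0981, 0.2057]
tcp_rot: [179.9, 14.0, 90.3]
wrist_force: [-0.0, 0.6, -3.5]
opening: 0.0215
grasp_force: 58.9
```

```bash
python3 -c "
from h import *
print(lip(),np.round(get_obs()['q'],1))"
```

```text
[0.5009 0.2617 0.1509] [ 18.5   2.9   4.1  95.6 -13.3 108.7]
```

Call:
{"name": "servo_tool", "arguments": {
  "moves": [
    [[0,-3,0],[0.0009,0,-0.009],0],
    [[0,-3,0],[0.0009,0,-0.009],0],
    [[0,-3,0],[0.0009,0,-0.009],0],
    [[0,-3,0],[0.0009,0,-0.009],0],
    [[0,-3,0],[0.0009,0,-0.009],0],
    [[0,-3,0],[0.0009,0,-0.009],0],
    [[0,-3,0],[0.0009,0,-0.009],0],
    [[0,-3,0],[0.0009,0,-0.009],0],
    [[0,-3,0],[0.0009,0,-0.009],0],
    [[0,-3,0],[0.0009,0,-0.009],0],
    [[0,0,0],[0,0,0],0],
    [[0,0,0],[0,0,0],0]
  ]
}}

```text
time: 15.65
ee_pos: [0.5012, 0.1456, 0.279]
tcp_rot: [-179.9, 43.9, 90.2]
wrist_force: [-0.1, -0.3, -2.0]
opening: 0.0214
grasp_force: 59.2
```

```bash
python3 -c "
from h import *
print(lip(),np.round(get_obs()['q'],1),np.round(get_obs()['wrist_force'],1))
for c in ['top','side','wrist']:pic(c,c+'5.png')
I=[cv2.imread('pics/%s5.png'%c) for c in ['side','top','wrist']]
cv2.imwrite('pics/c5.png',np.vstack([np.hstack([I[0][60:300,100:500],I[1][220:460,0:400]]),np.hstack([cv2.resize(I[2],(400,300)),np.zeros((300,400,3),np.uint8)])]))
"
```

```text
[0.5008 0.2602 0.15  ] [ 34.4  22.4  25.3 121.4 -34.9 133.4] [-0.1 -0.3 -2. ]
```

View pics/c5.png

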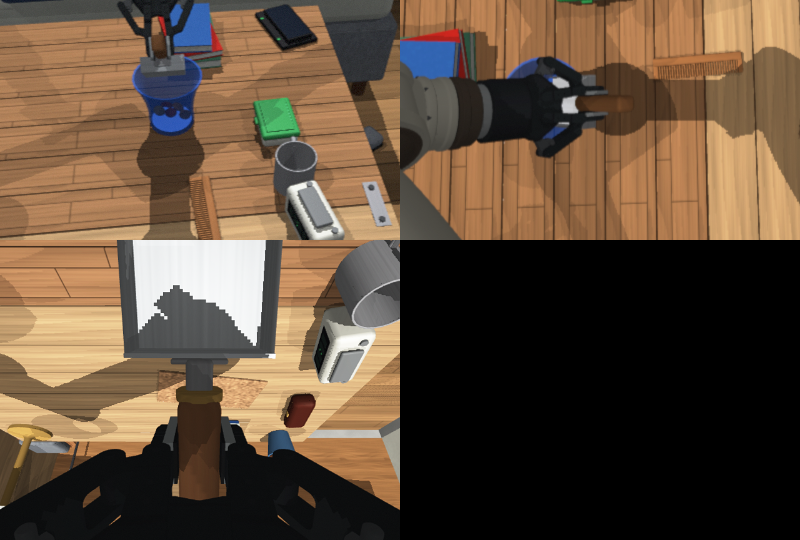

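The wrist crop shows the visible part of the pan empty, and the side crop shows pebbles inside the vase. I'll tip back level, then back off and count them.

Call:
{"name": "servo_tool", "arguments": {
  "moves": [
    [[0,0,0],[0,0,0],0],
    [[0,4,0],[-0.0005,0,0.012],0],
    [[0,4,0],[-0.0005,0,0.012],0],
    [[0,4,0],[-0.0005,0,0.012],0],
    [[0,4,0],[-0.0005,0,0.012],0],
    [[0,4,0],[-0.0005,0,0.012],0],
    [[0,4,0],[-0.0005,0,0.012],0],
    [[0,4,0],[-0.0005,0,0.012],0],
    [[0,4,0],[-0.0005,0,0.012],0],
    [[0,4,0],[-0.0005,0,0.012],0],
    [[0,4,0],[-0.0005,0,0.012],0],
    [[0,4,0],[-0.0005,0,0.012],0]
  ]
}}

```text
time: 17.0
ee_pos: [0.5012, 0.0878, 0.1645]
tcp_rot: [179.9, -0.2, 90.1]
wrist_force: [-0.7, -0.5, -1.5]
opening: 0.0211
grasp_force: 59.1
```

Call:
{"name": "servo_tool", "arguments": {
  "moves": [
    [[0,0,0],[-0.003,0,-0.004],0],
    [[0,0,0],[-0.006,0,-0.008],0],
    [[0,0,0],[-0.01,0,-0.014],0],
    [[0,0,0],[-0.01,0,-0.016],0],
    [[0,0,0],[-0.01,0,-0.016],0],
    [[0,0,0],[-0.008,0,-0.014],0],
    [[0,0,0],[-0.005,0,-0.008],0],
    [[0,0,0],[-0.003,0,-0.004],0],
    [[0,0,0],[0,0,0],0]
  ]
}}

```text
time: 17.9
ee_pos: [0.5017, 0.0332, 0.249]
tcp_rot: [179.9, 0.0, 90.2]
wrist_force: [-0.5, -0.4, -1.9]
opening: 0.0212
grasp_force: 59.1
```

```bash
python3 -c "
from h import *
o=get_obs();print(o['time'],np.round(o['q'],1),np.round(o['ee_pos'],4),np.round(o['tcp_rot'],2))
I={c:pic(c,c+'6.png')[0] for c in ['top','side']}
for c in I:
  for n in ['vase','vase_rim','comb']:print(c,n,w(n,c))
a=cv2.resize(I['side'][100:220,210:330],(400,400),interpolation=cv2.INTER_CUBIC);b=cv2.resize(I['top'][260:380,80:200],(400,400),interpolation=cv2.INTER_CUBIC)
cv2.imwrite('pics/c6.png',np.hstack([a,b])[:,:,::-1])
rows([.4857,-.2875,.20],[180,0,-7.4],26)
"
```

```text
17.9 [ 3.8 -1.1  5.8 96.9 -0.  93.6] [0.5017 0.0332 0.249 ] [1.7995e+02 2.0000e-02 9.0150e+01]
top vase []
top vase_rim [([0.5005, 0.2806, 0.1295], 0.57)]
top comb []
side vase [([0.4996, 0.2819, -0.002], 0.87)]
side vase_rim []
side comb [([0.5557, 0.0125, -0.0003], 0.84), ([0.4969, 0.1452, 0.2328], 0.26)]
26 x [-0.0, 0.0, 3.75] [-0.0101, 0.0097, 0.0018]
```

View pics/c6.png

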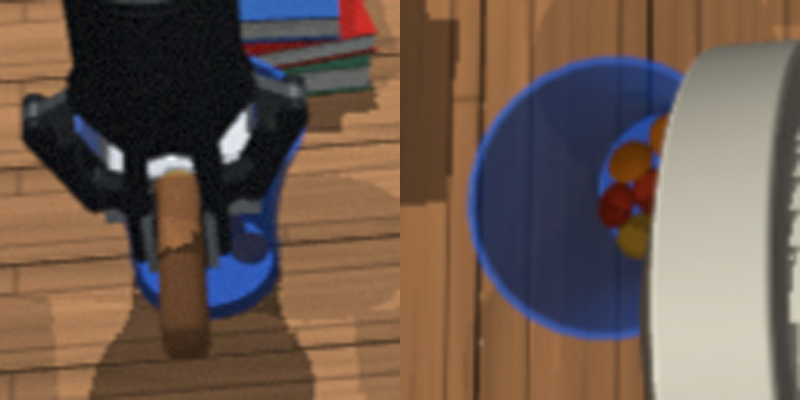

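The top crop shows all five pebbles in the vase: two orange at crop px (632,160) and (660,135), two red at (617,205) and (647,185), one yellow at (632,237). The vase is where it was. Now I carry the empty scoop back.

Call:
{"name": "servo_tool", "arguments": {
  "moves": [
    [[0,0,1.25],[-0.0034,0.0032,0.0006],0],
    [[0,0,2.5],[-0.0067,0.0065,0.0012],0],
    [[0,0,3.75],[-0.0101,0.0097,0.0018],0],
    [[0,0,3.75],[-0.0101,0.0097,0.0018],0],
    [[0,0,3.75],[-0.0101,0.0097,0.0018],0],
    [[0,0,3.75],[-0.0101,0.0097,0.0018],0],
    [[0,0,3.75],[-0.0101,0.0097,0.0018],0],
    [[0,0,3.75],[-0.0101,0.0097,0.0018],0],
    [[0,0,3.75],[-0.0101,0.0097,0.0018],0],
    [[0,0,3.75],[-0.0101,0.0097,0.0018],0]
  ]
}}

```text
time: 19.3
ee_pos: [0.5621, -0.0767, 0.2316]
tcp_rot: [-180.0, 0.0, 56.1]
wrist_force: [0.1, 0.4, -0.8]
opening: 0.0209
grasp_force: 59.1
```

Call:
{"name": "servo_tool", "arguments": {
  "moves": [
    [[0,0,3.75],[-0.0101,0.0097,0.0018],0],
    [[0,0,3.75],[-0.0101,0.0097,0.0018],0],
    [[0,0,3.75],[-0.0101,0.0097,0.0018],0],
    [[0,0,3.75],[-0.0101,0.0097,0.0018],0],
    [[0,0,3.75],[-0.0101,0.0097,0.0018],0],
    [[0,0,3.75],[-0.0101,0.0097,0.0018],0],
    [[0,0,3.75],[-0.0101,0.0097,0.0018],0],
    [[0,0,3.75],[-0.0101,0.0097,0.0018],0]
  ]
}}

```text
time: 20.1
ee_pos: [0.5561, -0.1874, 0.2171]
tcp_rot: [-180.0, 0.0, 26.1]
wrist_force: [-0.5, 0.1, -2.3]
opening: 0.0211
grasp_force: 59.1
```

Call:
{"name": "servo_tool", "arguments": {
  "moves": [
    [[0,0,3.75],[-0.0101,0.0097,0.0018],0],
    [[0,0,3.75],[-0.0101,0.0097,0.0018],0],
    [[0,0,3.75],[-0.0101,0.0097,0.0018],0],
    [[0,0,3.75],[-0.0101,0.0097,0.0018],0],
    [[0,0,3.75],[-0.0101,0.0097,0.0018],0],
    [[0,0,3.75],[-0.0101,0.0097,0.0018],0],
    [[0,0,3.75],[-0.0101,0.0097,0.0018],0],
    [[0,0,3.75],[-0.0101,0.0097,0.0018],0],
    [[0,0,2.5],[-0.0067,0.0065,0.0012],0],
    [[0,0,1.25],[-0.0034,0.0032,0.0006],0],
    [[0,0,0],[0,0,0],0],
    [[0,0,0],[0,0,0],0]
  ]
}}

```text
time: 21.3
ee_pos: [0.4853, -0.2879, 0.2016]
tcp_rot: [-180.0, -0.0, -7.3]
wrist_force: [-0.0, 0.2, -1.1]
opening: 0.0212
grasp_force: 59.1
```

```bash
python3 -c "
from h import *
o=get_obs();print(o['time'],np.round(o['ee_pos'],4),np.round(o['tcp_rot'],2),np.round(o['wrist_force'],2))
level()
s=rows([.4857,-.2875,.05],[180,0,-7.4],12)
rows([.4857,-.2875,.024],[180,0,-7.4],8,s)
"
```

```text
21.3 [ 0.4853 -0.2879  0.2016] [-1.7999e+02 -1.0000e-02 -7.3100e+00] [-0.02  0.25 -1.06]
handle pitch(+ = lip down) 1.224790166703759 4488 floor (np.float64(0.1607370624200475), array([0.0028054 , 0.01454281]))
12 x [-0.0, -0.0, 0.01] [0.0, -0.0, 0.0126]
8 x [0.0, 0.0, 0.0] [0.0, -0.0, 0.0032]
```

Call:
{"name": "servo_tool", "arguments": {
  "moves": [
    [[0,0,0],[0,0,0.006],0],
    [[0,0,0],[0,0,0.014],0],
    [[0,0,0],[0,0,0.02],0],
    [[0,0,0],[0,0,0.022],0],
    [[0,0,0],[0,0,0.022],0],
    [[0,0,0],[0,0,0.022],0],
    [[0,0,0],[0,0,0.02],0],
    [[0,0,0],[0,0,0.018],0],
    [[0,0,0],[0,0,0.012],0],
    [[0,0,0],[0,0,0.008],0],
    [[0,0,0],[0,0,0.005],0],
    [[0,0,0],[0,0,0.003],0]
  ]
}}

```text
time: 22.55
ee_pos: [0.4852, -0.288, 0.0294]
tcp_rot: [180.0, -0.0, -7.3]
wrist_force: [0.2, -0.5, -1.8]
opening: 0.0212
grasp_force: 59.1
```

Call:
{"name": "servo_tool", "arguments": {
  "moves": [
    [[0,0,0],[0,0,0.001],0],
    [[0,0,0],[0,0,0.001],0],
    [[0,0,0],[0,0,0.001],0],
    [[0,0,0],[0,0,0.001],0],
    [[0,0,0],[0,0,0],0],
    [[0,0,0],[0,0,0],0]
  ]
}}

```text
time: 23.15
ee_pos: [0.4851, -0.288, 0.0256]
tcp_rot: [180.0, -0.0, -7.3]
wrist_force: [-0.3, 1.2, -1.4]
opening: 0.0212
grasp_force: 59.1
```

Call:
{"name": "servo_tool", "arguments": {
  "moves": [
    [[0,0,0],[0,0,0.001],0],
    [[0,0,0],[0,0,0.001],0],
    [[0,0,0],[0,0,0.0005],0],
    [[0,0,0],[0,0,0.0005],0],
    [[0,0,0],[0,0,0],0],
    [[0,0,0],[0,0,0],0]
  ]
}}

```text
time: 23.75
ee_pos: [0.485, -0.288, 0.0225]
tcp_rot: [180.0, 0.0, -7.3]
wrist_force: [0.5, 0.2, -1.9]
opening: 0.0211
grasp_force: 59.1
```

Call:
{"name": "servo_tool", "arguments": {
  "moves": [
    [[0,0,0],[0,0,0.0005],0],
    [[0,0,0],[0,0,0.0003],0],
    [[0,0,0],[0,0,0],0],
    [[0,0,0],[0,0,0],0]
  ]
}}

```text
time: 24.15
ee_pos: [0.4851, -0.2881, 0.022]
tcp_rot: [180.0, -0.0, -7.3]
wrist_force: [-1.1, 1.2, 2.1]
opening: 0.0214
grasp_force: 59.5
```

Contact made (+2 N). Now a gentle release.

Call:
{"name": "servo_tool", "arguments": {
  "moves": [
    [[0,0,0],[0,0,0],26],
    [[0,0,0],[0,0,0],28],
    [[0,0,0],[0,0,0],32],
    [[0,0,0],[0,0,0],40],
    [[0,0,0],[0,0,0],60],
    [[0,0,0],[0,0,0],80],
    [[0,0,0],[0,0,0],100],
    [[0,0,0],[0,0,0],100],
    [[0,0,0],[0,0,0],100],
    [[0,0,0],[0,0,0],100]
  ],
  "force": 20
}}

```text
time: 25.15
ee_pos: [0.485, -0.288, 0.0217]
tcp_rot: [180.0, -0.0, -7.3]
wrist_force: [-0.3, 0.6, 0.4]
opening: 0.0854
grasp_force: 0.0
```

Call:
{"name": "servo_tool", "arguments": {
  "moves": [
    [[0,0,0],[0,0,-0.005],100],
    [[0,0,0],[0,0,-0.01],100],
    [[0,0,0],[0,0,-0.02],100],
    [[0,0,0],[0,0,-0.03],100],
    [[0,0,0],[0,0,-0.03],100],
    [[0,0,0],[0,0,-0.03],100],
    [[0,0,0],[0,0,-0.02],100],
    [[0,0,0],[-0.02,0,-0.02],100],
    [[0,0,0],[-0.03,0,0],100],
    [[0,0,0],[-0.03,0,0],100],
    [[0,0,0],[-0.03,0,0],100],
    [[0,0,0],[0,0,0],100]
  ]
}}

```text
time: 26.35
ee_pos: [0.3737, -0.2737, 0.1885]
tcp_rot: [179.9, -0.1, -7.4]
wrist_force: [0.3, -0.8, 0.5]
opening: 0.0853
grasp_force: 0.0
```

```bash
python3 -c "
from h import *
o=get_obs();print(o['time'],np.round(o['ee_pos'],4))
I={c:pic(c,c+'7.png')[0] for c in ['top','side']}
for c in I:
  for n in ['scoop','scoop_lip','scoop_grip','mat','vase','vase_rim','comb','tin_mug','soap_dish','alarm_box']:print(c,n,w(n,c)[:1])
cv2.imwrite('pics/c7.png',np.hstack([I['side'],cv2.resize(I['top'][260:380,80:160],(160,240)).repeat(2,0)])[:,:,::-1])
"
```

```text
26.35 [ 0.3737 -0.2737  0.1885]
top scoop [([0.5951, -0.3039, 0.0058], 0.85)]
top scoop_lip [([0.6504, -0.3099, 0.0072], 0.84)]
top scoop_grip [([0.4813, -0.2898, 0.0409], 0.76)]
top mat [([0.5245, -0.2857, -0.0051], 0.72)]
top vase [([0.4991, 0.2834, 0.0], 0.72)]
top vase_rim [([0.5007, 0.2803, 0.1271], 0.87)]
top comb [([0.5531, 0.0065, -0.0028], 0.97)]
top tin_mug [([0.741, 0.0748, 0.0044], 0.58)]
top soap_dish [([0.7289, 0.2335, 0.001], 0.58)]
top alarm_box [([0.7577, -0.0532, 0.0015], 0.77)]
side scoop [([0.5937, -0.3017, 0.0066], 0.79)]
side scoop_lip [([0.5913, -0.2996, 0.006], 0.75)]
side scoop_grip [([0.4829, -0.2902, 0.0378], 0.57)]
side mat [([0.5266, -0.2812, -0.0038], 0.74)]
side vase [([0.5001, 0.2836, 0.0022], 0.69)]
side vase_rim [([0.503, 0.2834, 0.1312], 0.65)]
side comb [([0.5563, 0.0106, -0.0013], 0.91)]
side tin_mug [([0.7435, 0.074, 0.0018], 0.61)]
side soap_dish [([0.736, 0.2279, 0.0033], 0.77)]
side alarm_box [([0.7586, -0.0587, 0.0011], 0.81)]
```

View pics/c7.png

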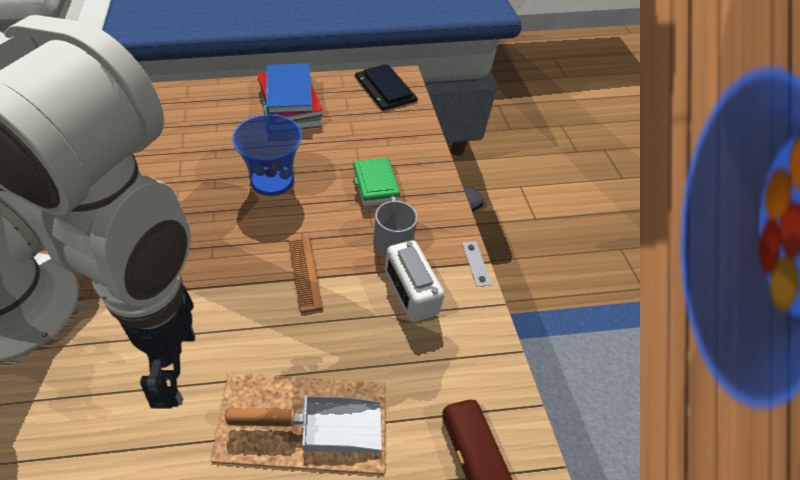

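The empty scoop lies flat on the mat (px (300,420)), the pebbles are in the vase, and nothing else has moved.

```bash
python3 -c "
from workcell import *
print(job_done())"
```

```text
the job is handed in; nothing more can be done
None
```

All five pebbles are in the blue vase, the empty scoop lies flat on the cork mat where it started, nothing else moved, and the job was handed in at about 26 s on the robot's clock.

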